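# Line up the travel bottles by height

### The job

Stand the four travel bottles along the steel tray in order of height, upright and centred one on each grey mat: the tallest on the mat next to the toothbrush mug, stepping down to the shortest on the mat next to the egg-shaped jar. Leave the mug and the jar standing where they are.

Things in the scene. Friction and masses are not known exactly. Their poses are not given: they have to be found in the camera images.
- green_center (a point): Centre (half-way up, on the axis) of the green, the tallest of the four travel bottles: a hard round upright bottle, loose, starting upright on the vanity top (z = 0), 90 mm tall over all with straight sides 36 mm across up to 74 mm, then a flip cap of the same colour, 31 mm across and 16 mm high; 45 mm above its foot; z axis points up out of the cap. 81 g or so. Wide-bodied grippers: hold it no more than 40 mm below its top.
- coral_center (a point): Centre (half-way up, on the axis) of the coral-red, the second tallest of the four travel bottles: a hard round upright bottle, loose, starting upright on the vanity top (z = 0), 76 mm tall over all with straight sides 36 mm across up to 60 mm, then a flip cap of the same colour, 31 mm across and 16 mm high; 38 mm above its foot; z axis points up out of the cap. 74 g or so. Wide-bodied grippers: hold it no more than 40 mm below its top.
- yellow_center (a point): Centre (half-way up, on the axis) of the yellow, the third tallest of the four travel bottles: a hard round upright bottle, loose, starting upright on the vanity top (z = 0), 62 mm tall over all with straight sides 36 mm across up to 46 mm, then a flip cap of the same colour, 31 mm across and 16 mm high; 31 mm above its foot; z axis points up out of the cap. 67 g or so. Wide-bodied grippers: hold it no more than 40 mm below its top.
- purple_center (a point): Centre (half-way up, on the axis) of the purple, the shortest of the four travel bottles: a hard round upright bottle, loose, starting upright on the vanity top (z = 0), 48 mm tall over all with straight sides 36 mm across up to 32 mm, then a flip cap of the same colour, 31 mm across and 16 mm high; 24 mm above its foot; z axis points up out of the cap. 60 g or so. Wide-bodied grippers: hold it no more than 40 mm below its top.
- mat1: Dark grey round mat, 60 mm across and 3 mm thick, first (at the end towards the robot's left, +y) of the row of four on the stainless steel tray (84 x 330 x 10 mm, fixed). Origin: centre of the mat's underside, so its top is 3 mm above the origin; its y axis runs along the row to the left, its z axis up. Mats are 80 mm apart, fixed; the whole row is placed and turned a little differently at each start.
- mat2: Dark grey round mat, 60 mm across and 3 mm thick, second from the left of the row of four on the stainless steel tray (84 x 330 x 10 mm, fixed). Origin: centre of the mat's underside, so its top is 3 mm above the origin; its y axis runs along the row to the left, its z axis up. Mats are 80 mm apart, fixed; the whole row is placed and turned a little differently at each start.
- mat3: Dark grey round mat, 60 mm across and 3 mm thick, third from the left of the row of four on the stainless steel tray (84 x 330 x 10 mm, fixed). Origin: centre of the mat's underside, so its top is 3 mm above the origin; its y axis runs along the row to the left, its z axis up. Mats are 80 mm apart, fixed; the whole row is placed and turned a little differently at each start.
- mat4: Dark grey round mat, 60 mm across and 3 mm thick, fourth (at the end towards the robot's right, -y) of the row of four on the stainless steel tray (84 x 330 x 10 mm, fixed). Origin: centre of the mat's underside, so its top is 3 mm above the origin; its y axis runs along the row to the left, its z axis up. Mats are 80 mm apart, fixed; the whole row is placed and turned a little differently at each start.
- mug: White ceramic mug, 74 mm across and 95 mm tall with no handle, holding a blue toothbrush that leans inside it and reaches about 185 mm high. Stands on the vanity about 110 mm from the mat at one end of the row, at either end. Origin: centre of its underside. Loose; leave alone.
- jar: Beige ceramic egg-shaped lidded jar, 74 mm across and 91 mm tall. Stands on the vanity about 110 mm from the mat at the other end of the row from the mug. Origin: centre of its underside. Loose; leave alone.
Not all that is in view belongs to the job. What is shaped like the part that bears coral_center but white is not meant.

How it is judged:
By the outcome, as a careful person would: the job done as asked, in the order asked, and still so for the second after the job is handed in, with the robot touching nothing.
It also fails if it takes over 114 s, if anything falls off the work surface, if the arm or the gripper's body presses on something with over 40 N, if the wrist force passes 120 N, or if a joint passes its speed limit or range.

### The arm

A 6-joint arm with a two-finger parallel gripper is mounted at the origin on the work surface. World frame = base frame: x ahead of the robot, y to its left, z up, the work surface at z = 0. Lengths are in mm, angles in rad, forces in N, time in s.
With the tool pointing down it reaches from about 400 to 925 mm from the base axis. Payload 12.5 kg.
Tool frame: the origin (TCP) lies at the centre of the arm's flange, where the gripper is bolted on; the fingertips stand 190 mm ahead of it and the grasp point (between the pads) lies env.grip_point_offset ahead of it (env.grip_point_offset is the distance from the TCP to the grasp point, in mm); z points along the fingers, x is the direction in which the jaws open and shut, and the axes are right-handed (so a half turn about z gives the same grasp; the last joint's range is limited). The gripper opens to 95 mm and grips with 3 to 60 N. Pads are 20 mm wide; open, the fingers measure 119 mm over their backs; the gripper's body (75 mm by 180 mm) begins 59 mm behind the grasp point.
Start: joints at [1.186, 0.491, 1.559, -0, 1.092, -0.106], TCP at [171.977, 600.873, 404.761] pointing down, gripper open.
Joint ranges: [-3.1, 3.1], [-0.84, 2.19], [0.05, 2.79], [-1.13, 4.28], [0.06, 2.93], [-2.69, 2.69]. Speed limits (rad/s): [2.22, 2.22, 2.79, 3.14, 3.14, 3.14].

### API

Orientations are given as [roll, pitch, yaw] about the fixed x, y, z axes, in that order (R = Rz(yaw) Ry(pitch) Rx(roll)).
In Python, from cell import state, read_camera, camera_model, job_done, env gives the robot as it stands.
- The arm moves only by the tool arm_command, never from a script. Its argument "steps" is a list of rows, each a list of 6 numbers: the shift along the tool's x, y, z in cm, then the turn, a rotation vector about the tool's x, y, z in degrees. In form: [[dx, dy, dz, rx, ry, rz], ...]. A call has 1 to 12 rows; each row is the pose to reach, as a shift and turn from the pose commanded when the call began, along the tool's axes at that moment; what a row does not reach only later rows make up. A row lasts 1/12 s, in which the tool goes at most 41.7 mm and 7.16 degrees, less where a joint would pass 70% of its speed; a pose out of reach is approached as far as the arm can. A call with a gripper value outside its range is refused whole. "jaw" is the finger opening in cm, from 0 to 9.51, set as the call begins (left out, the last holds). The fingers move at their own pace and stop on an object; the grip force is fixed at half the most. Time passes only in rows, so rows that repeat a pose let the fingers close. It gives the time, the measured TCP pose, the force and the opening at its end, in the units of the state.
- state(): the state, without advancing time (a new reading comes with each control period).
- read_camera(name): name is "side" or "top"; returns the picture (384x512x3 uint8, red, green, blue); there is no depth.
- camera_model(name): a dict with "K" (3x3 intrinsics, pixels), "xyz" and "rotation" of the camera in the world. Camera axes: x right, y up, looking along -z (the intrinsics and any distortion apply to the point x, -y, -z); pixel columns grow to the right and rows downward; lengths in mm; the calibration is good to about 2 mm. A picture is of the moment at which its call begins. camera_model takes no time and is no camera call.
- job_done(): hands the job in, once; it reports no verdict.
The state is a dict: "t": time; "joints": joint angles; "qvel": joint speeds; "tau": joint torques, N m; "eef_pos": TCP position; "tcp_rot": TCP orientation; "ft_force": force on the tool from outside, world axes, zero at the start; "moment": the same for the moment, N m; "opening": opening from 0.0 (shut) to 1.0 (fully open).
Only numpy, scipy, OpenCV 4.12 (cv2) and the standard library are available. Lean on these libraries where they do the work, as an engineer would, in place of code of your own. Each camera call takes 0.05 s, during which the arm holds its last target. There are 200 camera calls.

## Working session

There is one attempt and no reset: what is moved stays moved. The work goes in short steps, Python scripts to look and compute and a tool call to move; the robot and the scene stay as the last step left them, time stands still between calls to the robot, and variables do not carry over. Pictures are saved under pics/ and viewed, about 12 in all and at most 16, crops included, and the job is handed in when it is done.

Besides the shell and the picture viewer there is one more tool, called after "Call:" as name([rows], argument=value, ...), one row to a line, values as JSON. arm_command: Moves the arm, as the interface text tells. Its arguments: {"type":"object","properties":{"steps":{"type":"array"},"jaw":{"type":"number"}},"required":["steps"]}

```bash
mkdir -p pics; ls; python3 - <<'E'
from cell import *
import cv2
for n in("top","side"):
    im=read_camera(n);cv2.imwrite(f"pics/{n}0.png",im[:,:,::-1]);print(n,camera_model(n))
print(env.grip_point_offset,state())
E
```

```text
pics
top {'K': array([[357.10221506,   0.        , 260.39054433],
       [  0.        , 357.10221506, 189.60281788],
       [  0.        ,   0.        ,   1.        ]]), 'xyz': array([467.63699566,  46.98890969, 900.28617708]), 'rotation': array([ 0.05855314,  0.00229036, -1.59437032])}
side {'K': array([[409.73164885,   0.        , 259.47345463],
       [  0.        , 409.73164885, 198.28863817],
       [  0.        ,   0.        ,   1.        ]]), 'xyz': array([  25.73266443, -468.61478973,  806.26556017]), 'rotation': array([ 0.76377939, -0.00869732, -0.78681484])}
171.3 {'t': 0.1, 'joints': array([ 1.18637250e+00,  4.91467633e-01,  1.55939063e+00, -1.54749650e-05,
        1.09163833e+00, -1.05599852e-01]), 'qvel': array([-0.00099073, -0.00126525, -0.00220682, -0.00060862, -0.00019184,
        0.00107482]), 'tau': array([ 3.38310398e-03, -6.13625336e+01, -2.58605719e+01,  6.94760308e-02,
        4.70133265e-02, -2.34887608e-06]), 'eef_pos': array([171.98400085, 600.84133236, 404.23902269]), 'tcp_rot': array([-3.14151102e+00,  9.00351381e-04,  1.29197953e+00]), 'ft_force': array([ 0.14310727, -0.67766751, -0.631041  ]), 'moment': array([ 0.02414758, -0.02061671, -0.0109658 ]), 'opening': 0.9982366705405765}
```

View pics/top0.png

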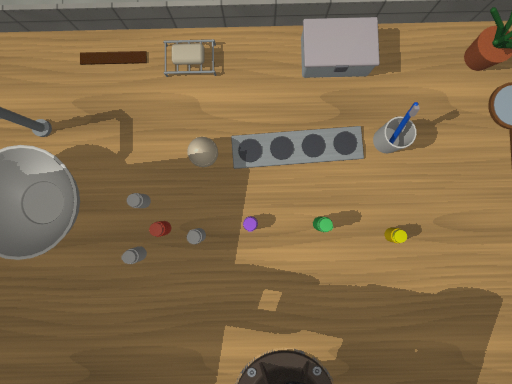

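View pics/side0.png

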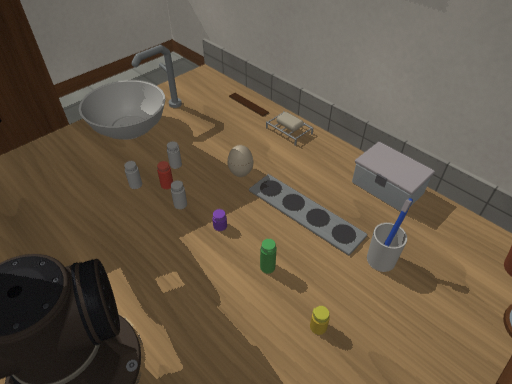

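The jar is at the left end (203,152) and the mug at the right end (396,135). So green goes on mat4 (345,143), coral on mat3 (313,146), yellow on mat2 (282,148) and purple on mat1 (250,150). The red bottle at top (160,229) is the only coral one. The three grey/white look-alikes, at (138,201), (132,256) and (195,237), are not meant. I'll measure next and enlarge that cluster.

```bash
cat > h.py <<'E'
import numpy as np, cv2
from scipy.spatial.transform import Rotation as R
from cell import *
def ray(n,uv):
    m=camera_model(n);u,v=uv;K=m["K"]
    d=np.array([(u-K[0,2])/K[0,0],-(v-K[1,2])/K[1,1],-1.])
    return m["xyz"],R.from_euler("xyz",m["rotation"]).apply(d)
def plane(n,uv,z):
    o,d=ray(n,uv);return o+d*(z-o[2])/d[2]
def tri(a,b):
    (o,d),(p,e)=ray("top",a),ray("side",b)
    s=np.linalg.lstsq(np.c_[d,-e],p-o,rcond=None)[0]
    x,y=o+d*s[0],p+e*s[1];return (x+y)/2,np.linalg.norm(x-y)
H=dict(green=(50,70),coral=(-6,8),yellow=(24,34),purple=(120,150))
def mask(im,c,smin=110):
    h,s,v=[a.astype(int) for a in cv2.split(cv2.cvtColor(im,cv2.COLOR_RGB2HSV))]
    lo,hi=H[c]; h=np.where(h>170,h-180,h)
    return ((h>=lo)&(h<=hi)&(s>(160 if c!="purple" else smin))&(v>60)).astype(np.uint8)
def blobs(m,amin=40):
    n,_,st,ce=cv2.connectedComponentsWithStats(m)
    return [(ce[i].round(1),st[i]) for i in range(1,n) if st[i][4]>amin]
E
python3 - <<'E'
from h import *
T,S=cv2.imread("pics/top0.png")[:,:,::-1],cv2.imread("pics/side0.png")[:,:,::-1]
for c in H:
    a,b=blobs(mask(T,c)),blobs(mask(S,c))
    print(c,[(x[0],x[1]) for x in a],[(x[0],x[1]) for x in b])
    f=lambda L,lim: [x for x in L if lim(x[0])]
    for x in a:
        for y in b:
            P,e=tri(x[0],y[0])
            if e<8: print("   ",P.round(1),e.round(1))
v=T.max(2)
m=np.zeros(v.shape,np.uint8); m[120:175,228:368]=(v[120:175,228:368]<75)
mm=[]
for ce,st in blobs(m,150): P=plane("top",ce,13);mm.append(P);print("mat",ce,st,P.round(1))
g=((T.max(2).astype(int)-T.min(2))<30).astype(np.uint8)&(v>70); g[:190]=0;g[270:]=0;g[:,:100]=0;g[:,220:]=0
for ce,st in blobs(g): print("white",ce,st,plane("top",ce,45).round(1))
cv2.imwrite("pics/cl.png",np.hstack([cv2.resize(T[185:275,110:220],(440,360),interpolation=2),cv2.resize(S[135:215,115:195],(360,360),interpolation=2)])[:,:,::-1])
E
```

```text
green [] []
coral [(array([164.3, 227.6]), array([155, 221,  16,  16, 119], dtype=int32))] [(array([165.2, 178.7]), array([157, 168,  16,  21, 209], dtype=int32))]
    [429.3 286.1  26.8] 6.3
yellow [(array([395.6, 235.1]), array([385, 228,  23,  15, 273], dtype=int32))] []
purple [(array([250. , 223.5]), array([243, 217,  15,  14, 154], dtype=int32))] [(array([219.1, 219.7]), array([213, 209,  14,  22, 236], dtype=int32))]
    [436.6  75.2  22.7] 0.1
mat [344.7 142.8] [334 132  23  23 393] [ 632.2 -166.3   13. ]
mat [313.2 144.7] [302 135  23  22 350] [629.3 -87.2  13. ]
mat [281.6 146.4] [271 137  22  21 300] [626.9  -7.9  13. ]
mat [248.6 149.6] [238 140  24  22 331] [620.8  75.   13. ]
white [138.2 200.2] [127 193  24  15 300] [499.3 341.2  45. ]
white [195.8 235.6] [187 228  19  16 244] [411.7 204.2  45. ]
white [133.8 254.9] [121 246  26  18 325] [369.6 352.1  45. ]
```

View pics/cl.png

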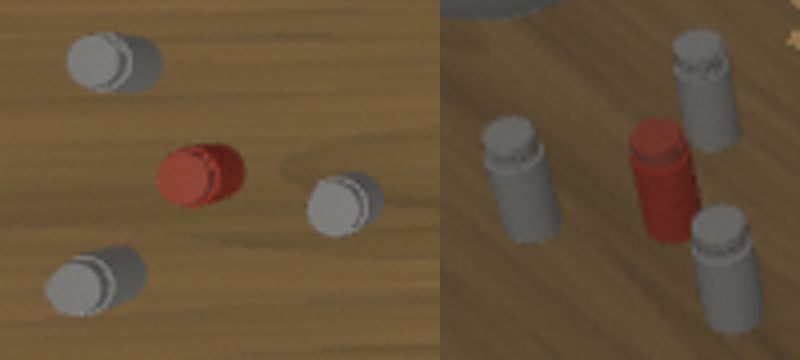

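The crop confirms one coral bottle among three grey-white ones of the same shape. The nearest white is about 75–80 mm away. My colour thresholds were too tight, so I'll use cap-top discs and looser masks.

```bash
python3 - <<'E'
from h import *
T,S=cv2.imread("pics/top0.png")[:,:,::-1],cv2.imread("pics/side0.png")[:,:,::-1]
hs=lambda im,u,v:cv2.cvtColor(im,cv2.COLOR_RGB2HSV)[v,u]
for n,im,P in(("T",T,dict(green=(325,225),coral=(158,229),c2=(168,227),yellow=(400,236))),("S",S,dict(green=(268,245),g2=(267,262),coral=(164,168),c2=(166,185),yellow=(320,313),y2=(319,326),wood=(240,300)))):
    for k,(u,v) in P.items(): print(n,k,hs(im,u,v),end=" ")
print()
import h
h.H.update(green=(50,85),coral=(-6,5),yellow=(25,36))
def mask(im,c):
    hh,s,v=[a.astype(int) for a in cv2.split(cv2.cvtColor(im,cv2.COLOR_RGB2HSV))]
    lo,hi=h.H[c]; hh=np.where(hh>170,hh-180,hh)
    return ((hh>=lo)&(hh<=hi)&(s>130)&(v>40)).astype(np.uint8)
Z=dict(green=90,coral=76,yellow=62,purple=48)
for c in Z:
    a,b=blobs(mask(T,c),90),blobs(mask(S,c),90)
    print(c,[list(x[1]) for x in a],[list(x[1]) for x in b])
    for x in a:
        for y in b:
            P,e=tri(x[0],y[0])
            if e<8: print("   ",P.round(1),e.round(1))
E
```

```text
T green [ 65 149 183] T coral [  5 160 143] T c2 [  4 180  95] T yellow [ 30 242 199] S green [ 63 121 150] S g2 [ 56 113  77] S coral [  5 154 109] S c2 [  3 177  98] S yellow [ 29 156 168] S y2 [ 24 175 102] S wood [ 17 115 148] 
green [[np.int32(491), np.int32(8), np.int32(21), np.int32(40), np.int32(383)], [np.int32(313), np.int32(217), np.int32(20), np.int32(15), np.int32(212)]] []
coral [[np.int32(150), np.int32(221), np.int32(21), np.int32(16), np.int32(245)]] [[np.int32(158), np.int32(162), np.int32(15), np.int32(27), np.int32(305)]]
    [430.4 292.5  36.8] 0.2
yellow [[np.int32(385), np.int32(228), np.int32(23), np.int32(15), np.int32(264)]] [[np.int32(312), np.int32(306), np.int32(17), np.int32(17), np.int32(225)]]
    [ 403.1 -273.5   45.3] 4.4
purple [[np.int32(243), np.int32(217), np.int32(14), np.int32(14), np.int32(136)]] [[np.int32(213), np.int32(210), np.int32(13), np.int32(20), np.int32(195)]]
    [436.   75.9  23.8] 0.1
```

```bash
python3 - <<'E'
from h import *
T,S=cv2.imread("pics/top0.png")[:,:,::-1],cv2.imread("pics/side0.png")[:,:,::-1]
def mk(im,lo,hi,s0):
    h,s,v=cv2.split(cv2.cvtColor(im,cv2.COLOR_RGB2HSV));return ((h>=lo)&(h<=hi)&(s>s0)&(v>40)).astype(np.uint8)
for c,a,b in(("green",(mk(T,45,85,80)),(mk(S,45,85,80))),("yellow",mk(T,23,36,150),mk(S,23,36,140))):
    a[:200]=0
    A,B=blobs(a,90),blobs(b,90)
    for x in A:
        for y in B:
            P,e=tri(x[0],y[0]); print(c,list(map(int,x[1])),list(map(int,y[1])),P.round(1),e.round(1))
# mats, sub-pixel: dark blobs from contours in both views
for n,im,(r0,r1,c0,c1) in(("top",T,(128,170,232,364)),("side",S,(175,250,245,370))):
    v=cv2.cvtColor(im,cv2.COLOR_RGB2GRAY); 
    m=np.zeros_like(v); m[r0:r1,c0:c1]=(v[r0:r1,c0:c1]<72)
    P=[]
    for ct in cv2.findContours(m,0,2)[0]:
        if cv2.contourArea(ct)<120: continue
        (u,w),ax,an=cv2.fitEllipse(cv2.convexHull(ct)); P.append(plane(n,(u,w),13)); print(n,round(u,1),round(w,1),np.round(ax,1),P[-1].round(1))
E
```

```text
green [313, 217, 21, 15, 247] [260, 239, 16, 34, 469] [432.4 -98.7  44.6] 0.1
yellow [384, 228, 24, 15, 281] [310, 306, 19, 29, 406] [ 401.  -276.9   30.4] 0.4
top 249.4 150.3 [21.9 23. ] [619.   73.1  13. ]
top 281.1 147.7 [21.5 22.1] [623.7  -6.7  13. ]
top 313.0 145.3 [21.7 22.3] [627.6 -86.6  13. ]
top 344.7 142.8 [21.9 22.4] [ 632.1 -166.2   13. ]
side 343.4 233.6 [18.2 23.9] [ 631.2 -169.    13. ]
side 317.6 217.3 [17.2 23.2] [627.  -89.8  13. ]
side 293.2 202.1 [16.4 21.8] [622.6 -10.   13. ]
side 270.1 187.7 [15.5 21.7] [618.  71.  13.]
```

All heights agree with half the known heights (44.6, 36.8, 30.4 and 23.8), and the mats are 80 mm apart in both views. Coral goes first. I'll move above it and turn the jaws along world x.

Call:
arm_command([
  [-22.5, 33.3, 0, 0, 0, 74],
  [-22.5, 33.3, 0, 0, 0, 74],
  [-22.5, 33.3, 0, 0, 0, 74],
  [-22.5, 33.3, 0, 0, 0, 74],
  [-22.5, 33.3, 0, 0, 0, 74],
  [-22.5, 33.3, 0, 0, 0, 74],
  [-22.5, 33.3, 0, 0, 0, 74],
  [-22.5, 33.3, 0, 0, 0, 74],
  [-22.5, 33.3, 0, 0, 0, 74],
  [-22.5, 33.3, 0, 0, 0, 74],
  [-22.5, 33.3, 0, 0, 0, 74],
  [-22.5, 33.3, 0, 0, 0, 74],
], jaw=7)

```text
t: 1.1
eef_pos: [431.1, 291.7, 404.5]
tcp_rot: [3.141, 0.0, -0.004]
ft_force: [-0.7, 0.3, 0.1]
opening: 0.738
```

Call:
arm_command([
  [-0.1, -0.1, 3, 0, 0, 0],
  [-0.1, -0.1, 6, 0, 0, 0],
  [-0.1, -0.1, 9, 0, 0, 0],
  [-0.1, -0.1, 12, 0, 0, 0],
  [-0.1, -0.1, 15, 0, 0, 0],
  [-0.1, -0.1, 17, 0, 0, 0],
  [-0.1, -0.1, 18, 0, 0, 0],
  [-0.1, -0.1, 18.7, 0, 0, 0],
  [-0.1, -0.1, 18.7, 0, 0, 0],
  [-0.1, -0.1, 18.7, 0, 0, 0],
])

```text
t: 1.93
eef_pos: [429.2, 294.3, 218.4]
tcp_rot: [-3.141, -0.001, 0.001]
ft_force: [-0.7, -0.6, 0.3]
opening: 0.738
```

Call:
arm_command([
  [0, 0, 0, 0, 0, 0],
  [0, 0, 0, 0, 0, 0],
  [0, 0, 0, 0, 0, 0],
  [0, 0, 0, 0, 0, 0],
  [0, 0, 0, 0, 0, 0],
  [0, 0, 0, 0, 0, 0],
  [0, 0, 0, 0, 0, 0],
  [0, 0, 0, 0, 0, 0],
], jaw=2.5)

```text
t: 2.6
eef_pos: [429.3, 293.9, 217.9]
tcp_rot: [-3.141, -0.0, 0.0]
ft_force: [-0.4, -0.9, 3.7]
opening: 0.369
```

Call:
arm_command([
  [0, 0, -1, 0, 0, 0],
  [0, 0, -3, 0, 0, 0],
  [0, 0, -6, 0, 0, 0],
  [0, 0, -9, 0, 0, 0],
  [0, 0, -12, 0, 0, 0],
  [0, 0, -13, 0, 0, 0],
  [0, 0, -13, 0, 0, 0],
])

```text
t: 3.18
eef_pos: [429.1, 293.9, 350.4]
tcp_rot: [-3.139, -0.004, 0.001]
ft_force: [-0.4, -0.3, -0.6]
opening: 0.371
```

Call:
arm_command([
  [1, 2, 0, 0, 0, 0],
  [2.5, 5, 0, 0, 0, 0],
  [4, 8, 0, 0, 0, 0],
  [6, 11.5, 0, 0, 0, 0],
  [8, 15, 0, 0, 0, 0],
  [10, 18.5, 0, 0, 0, 0],
  [12, 22, 0, 0, 0, 0],
  [14, 26, 0, 0, 0, 0],
  [16, 30, 0, 0, 0, 0],
  [18, 34, 0, 0, 0, 0],
  [19.3, 37, 0, 0, 0, 0],
  [19.8, 38.2, 0, 0, 0, 0],
])

```text
t: 4.18
eef_pos: [628.7, -92.7, 345.5]
tcp_rot: [3.141, 0.001, -0.003]
ft_force: [-0.5, 0.3, -0.6]
opening: 0.369
```

Call:
arm_command([
  [0, 0, 0, 0, 0, 0],
  [0, 0, 0, 0, 0, 0],
  [0, 0, 0, 0, 0, 0],
])

```text
t: 4.43
eef_pos: [626.9, -86.8, 346.7]
tcp_rot: [-3.141, 0.002, 0.001]
ft_force: [-0.5, 0.8, -1.1]
opening: 0.374
```

```bash
python3 - <<'E'
from h import *
T,S=read_camera("top"),read_camera("side")
cv2.imwrite("pics/c1.png",np.hstack([cv2.resize(T[80:240,220:380],(400,400)),cv2.resize(S[100:260,220:380],(400,400))])[:,:,::-1])
s=state();print(s["eef_pos"],s["opening"],s["ft_force"])
E
```

```text
[626.95463763 -86.43268287 347.46073072] 0.3685064364176764 [-0.04694268  0.06837305 -2.00472215]
```

View pics/c1.png

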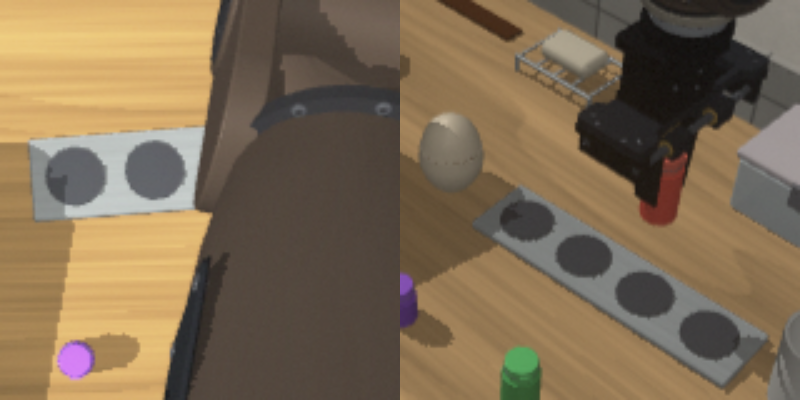

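The side crop shows coral held upright above mat 3, with the body's long side along the jaws. I'll lower and release.

Call:
arm_command([
  [0, 0, 3, 0, 0, 0],
  [0, 0, 6, 0, 0, 0],
  [0, 0, 8.5, 0, 0, 0],
  [0, 0, 10, 0, 0, 0],
  [0, 0, 10.8, 0, 0, 0],
  [0, 0, 11.3, 0, 0, 0],
  [0, 0, 11.6, 0, 0, 0],
  [0, 0, 11.6, 0, 0, 0],
  [0, 0, 11.6, 0, 0, 0],
  [0, 0, 11.6, 0, 0, 0],
])

```text
t: 5.37
eef_pos: [627.5, -87.9, 232.7]
tcp_rot: [3.141, -0.002, 0.001]
ft_force: [0.6, -0.1, -0.0]
opening: 0.374
```

Call:
arm_command([
  [0, 0, 0, 0, 0, 0],
  [0, 0, 0, 0, 0, 0],
  [0, 0, 0, 0, 0, 0],
  [0, 0, 0, 0, 0, 0],
  [0, 0, 0, 0, 0, 0],
  [0, 0, 0, 0, 0, 0],
], jaw=7)

```text
t: 5.87
eef_pos: [627.4, -88.0, 231.7]
tcp_rot: [-3.142, -0.0, 0.0]
ft_force: [0.6, 0.8, -0.2]
opening: 0.713
```

Call:
arm_command([
  [0, 0, -1, 0, 0, 0],
  [0, 0, -3, 0, 0, 0],
  [0, 0, -6, 0, 0, 0],
  [0, 0, -9, 0, 0, 0],
  [0, 0, -12, 0, 0, 0],
  [0, 0, -15, 0, 0, 0],
  [0, 0, -17, 0, 0, 0],
  [0, 0, -17, 0, 0, 0],
])

```text
t: 6.53
eef_pos: [627.4, -87.9, 407.3]
tcp_rot: [3.14, -0.007, 0.001]
ft_force: [0.5, 0.2, 0.2]
opening: 0.735
```

Call:
arm_command([
  [-2, 0, 0, 0, 0, 0],
  [-5, 0.5, 0, 0, 0, 0],
  [-8, 1, 0, 0, 0, 0],
  [-11, 1.1, 0, 0, 0, 0],
  [-14, 1.1, 0, 0, 0, 0],
  [-17, 1.1, 0, 0, 0, 0],
  [-19, 1.1, 0, 0, 0, 0],
  [-19.5, 1.1, 0, 0, 0, 0],
  [-19.5, 1.1, 0, 0, 0, 0],
  [-19.5, 1.1, 0, 0, 0, 0],
  [-19.5, 1.1, 0, 0, 0, 0],
])

```text
t: 7.45
eef_pos: [433.4, -99.3, 401.7]
tcp_rot: [3.142, -0.001, 0.001]
ft_force: [0.0, -0.1, -0.3]
opening: 0.738
```

```bash
python3 - <<'E'
from h import *
S=read_camera("side")
T=read_camera("top")
cv2.imwrite("pics/c2.png",np.hstack([cv2.resize(T[80:240,220:380],(400,400)),cv2.resize(S[100:260,220:380],(400,400))])[:,:,::-1])
s=state();print(s["eef_pos"])
E
```

```text
[433.27667273 -99.11681147 401.48253569]
```

View pics/c2.png

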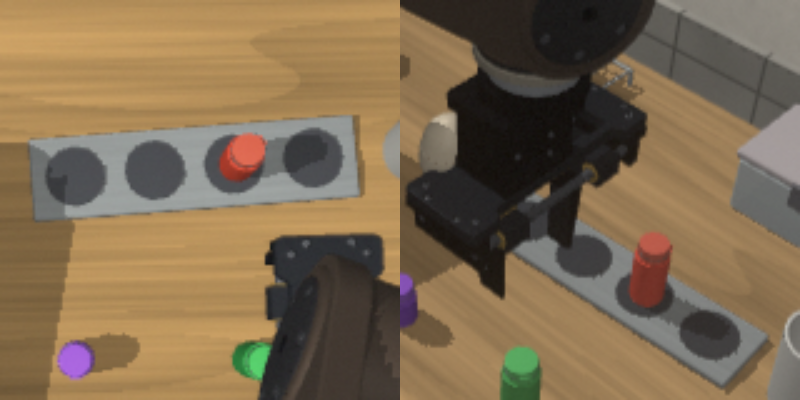

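Coral stands centred on mat 3. Green is next.

Call:
arm_command([
  [-0.1, 0, 3, 0, 0, 0],
  [-0.1, 0, 6, 0, 0, 0],
  [-0.1, 0, 9, 0, 0, 0],
  [-0.1, 0, 12, 0, 0, 0],
  [-0.1, 0, 14.5, 0, 0, 0],
  [-0.1, 0, 16, 0, 0, 0],
  [-0.1, 0, 16.7, 0, 0, 0],
  [-0.1, 0, 17, 0, 0, 0],
  [-0.1, 0, 17, 0, 0, 0],
  [-0.1, 0, 17, 0, 0, 0],
])

```text
t: 8.38
eef_pos: [431.7, -99.1, 232.3]
tcp_rot: [3.141, -0.001, 0.001]
ft_force: [0.6, -0.1, 0.4]
opening: 0.736
```

Call:
arm_command([
  [0, 0, 0, 0, 0, 0],
  [0, 0, 0, 0, 0, 0],
  [0, 0, 0, 0, 0, 0],
  [0, 0, 0, 0, 0, 0],
  [0, 0, 0, 0, 0, 0],
  [0, 0, 0, 0, 0, 0],
  [0, 0, 0, 0, 0, 0],
  [0, 0, 0, 0, 0, 0],
], jaw=2.5)

```text
t: 9.05
eef_pos: [431.4, -99.1, 231.8]
tcp_rot: [-3.142, -0.0, 0.0]
ft_force: [-0.8, -0.3, 1.6]
opening: 0.369
```

Call:
arm_command([
  [0, 0, -1, 0, 0, 0],
  [0, 0, -3, 0, 0, 0],
  [0, 0, -6, 0, 0, 0],
  [0, 0, -9, 0, 0, 0],
  [0, 0, -12, 0, 0, 0],
  [0, 0, -14, 0, 0, 0],
  [0, 0, -15, 0, 0, 0],
  [0, 0, -15, 0, 0, 0],
])

```text
t: 9.72
eef_pos: [431.3, -99.0, 383.6]
tcp_rot: [3.14, -0.003, 0.0]
ft_force: [0.3, 0.0, -1.8]
opening: 0.375
```

Call:
arm_command([
  [1, 0.5, 0, 0, 0, 0],
  [3, 1, 0, 0, 0, 0],
  [6, 2, 0, 0, 0, 0],
  [9, 3, 0, 0, 0, 0],
  [12, 4, 0, 0, 0, 0],
  [15, 5, 0, 0, 0, 0],
  [17.5, 6, 0, 0, 0, 0],
  [19.2, 6.6, 0, 0, 0, 0],
  [20, 6.9, 0, 0, 0, 0],
  [20, 6.9, 0, 0, 0, 0],
  [20, 6.9, 0, 0, 0, 0],
  [20, 6.9, 0, 0, 0, 0],
])

```text
t: 10.72
eef_pos: [630.7, -167.7, 381.1]
tcp_rot: [-3.141, 0.001, 0.001]
ft_force: [0.2, 0.1, -0.2]
opening: 0.37
```

Call:
arm_command([
  [0, 0, 3, 0, 0, 0],
  [0, 0, 6, 0, 0, 0],
  [0, 0, 9, 0, 0, 0],
  [0, 0, 11, 0, 0, 0],
  [0, 0, 12.3, 0, 0, 0],
  [0, 0, 13.1, 0, 0, 0],
  [0, 0, 13.6, 0, 0, 0],
  [0, 0, 13.6, 0, 0, 0],
  [0, 0, 13.6, 0, 0, 0],
  [0, 0, 13.6, 0, 0, 0],
])

```text
t: 11.55
eef_pos: [631.6, -168.0, 246.9]
tcp_rot: [3.141, -0.002, 0.0]
ft_force: [0.3, -0.1, -1.2]
opening: 0.372
```

Call:
arm_command([
  [0, 0, 0.1, 0, 0, 0],
  [0, 0, 0.1, 0, 0, 0],
  [0, 0, 0.1, 0, 0, 0],
])

```text
t: 11.8
eef_pos: [631.4, -168.0, 245.1]
tcp_rot: [3.141, -0.001, 0.001]
ft_force: [-0.5, 0.1, 0.1]
opening: 0.373
```

Call:
arm_command([
  [0, 0, 0, 0, 0, 0],
  [0, 0, 0, 0, 0, 0],
  [0, 0, 0, 0, 0, 0],
  [0, 0, 0, 0, 0, 0],
  [0, 0, 0, 0, 0, 0],
  [0, 0, 0, 0, 0, 0],
], jaw=7)

```text
t: 12.3
eef_pos: [631.4, -168.0, 244.7]
tcp_rot: [-3.142, -0.0, 0.0]
ft_force: [0.0, -0.9, 0.0]
opening: 0.713
```

Call:
arm_command([
  [0, 0, -1, 0, 0, 0],
  [0, 0, -3, 0, 0, 0],
  [0, 0, -6, 0, 0, 0],
  [0, 0, -9, 0, 0, 0],
  [0, 0, -12, 0, 0, 0],
  [0, 0, -14, 0, 0, 0],
  [0, 0, -15, 0, 0, 0],
  [0, 0, -15, 0, 0, 0],
])

```text
t: 12.97
eef_pos: [631.3, -167.9, 397.4]
tcp_rot: [3.14, -0.004, 0.001]
ft_force: [1.3, 0.3, -0.0]
opening: 0.737
```

Call:
arm_command([
  [-2, 0, 0, 0, 0, 0],
  [-5, 1, 0, 0, 0, 0],
  [-8, 2, 0, 0, 0, 0],
  [-11, 4, 0, 0, 0, 0],
  [-14, 6, 0, 0, 0, 0],
  [-17, 8, 0, 0, 0, 0],
  [-20, 10, 0, 0, 0, 0],
  [-22, 10.6, 0, 0, 0, 0],
  [-23, 10.9, 0, 0, 0, 0],
  [-23, 10.9, 0, 0, 0, 0],
  [-23, 10.9, 0, 0, 0, 0],
  [-23, 10.9, 0, 0, 0, 0],
])

```text
t: 13.97
eef_pos: [402.4, -276.8, 394.4]
tcp_rot: [-3.141, 0.0, 0.001]
ft_force: [0.8, 0.2, 0.5]
opening: 0.734
```

```bash
python3 - <<'E'
from h import *
S=read_camera("side")
T=read_camera("top")
cv2.imwrite("pics/c3.png",np.hstack([cv2.resize(T[80:260,220:420],(400,360)),cv2.resize(S[170:350,220:420],(400,360))])[:,:,::-1])
s=state();print(s["eef_pos"])
E
```

```text
[ 402.43983247 -276.61103806  394.4374539 ]
```

View pics/c3.png

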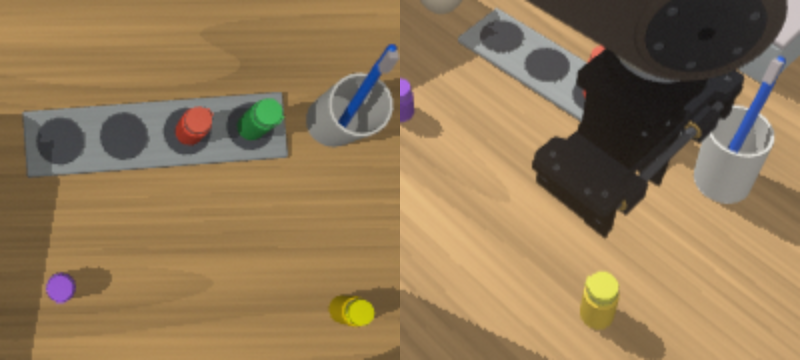

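Green stands on mat 4 and the mug is untouched. Lowering to yellow.

Call:
arm_command([
  [0, 0, 3, 0, 0, 0],
  [0, 0, 6, 0, 0, 0],
  [0, 0, 9, 0, 0, 0],
  [0, 0, 12, 0, 0, 0],
  [0, 0, 15, 0, 0, 0],
  [0, 0, 17.2, 0, 0, 0],
  [0, 0, 18.5, 0, 0, 0],
  [0, 0, 19.1, 0, 0, 0],
  [0, 0, 19.1, 0, 0, 0],
  [0, 0, 19.1, 0, 0, 0],
])

```text
t: 14.9
eef_pos: [402.0, -276.9, 203.9]
tcp_rot: [-3.142, -0.0, 0.001]
ft_force: [0.2, -0.5, 0.5]
opening: 0.734
```

Call:
arm_command([
  [0, 0, 0, 0, 0, 0],
  [0, 0, 0, 0, 0, 0],
  [0, 0, 0, 0, 0, 0],
  [0, 0, 0, 0, 0, 0],
  [0, 0, 0, 0, 0, 0],
  [0, 0, 0, 0, 0, 0],
  [0, 0, 0, 0, 0, 0],
  [0, 0, 0, 0, 0, 0],
], jaw=2.5)

```text
t: 15.57
eef_pos: [401.5, -277.1, 203.9]
tcp_rot: [3.141, -0.0, 0.0]
ft_force: [-0.1, 0.5, 5.7]
opening: 0.373
```

Call:
arm_command([
  [0, 0, -1, 0, 0, 0],
  [0, 0, -3, 0, 0, 0],
  [0, 0, -6, 0, 0, 0],
  [0, 0, -9, 0, 0, 0],
  [0, 0, -12, 0, 0, 0],
  [0, 0, -15, 0, 0, 0],
  [0, 0, -17, 0, 0, 0],
  [0, 0, -18, 0, 0, 0],
  [0, 0, -18, 0, 0, 0],
])

```text
t: 16.32
eef_pos: [401.4, -276.9, 386.4]
tcp_rot: [3.139, -0.003, 0.001]
ft_force: [-0.1, 0.8, -1.3]
opening: 0.371
```

Call:
arm_command([
  [1, -1.2, 0, 0, 0, 0],
  [3, -3.6, 0, 0, 0, 0],
  [5, -6, 0, 0, 0, 0],
  [7.5, -9, 0, 0, 0, 0],
  [10, -12, 0, 0, 0, 0],
  [12.5, -15, 0, 0, 0, 0],
  [15, -18, 0, 0, 0, 0],
  [17.5, -21, 0, 0, 0, 0],
  [20, -24, 0, 0, 0, 0],
  [21.5, -26, 0, 0, 0, 0],
  [22.2, -26.9, 0, 0, 0, 0],
  [22.2, -26.9, 0, 0, 0, 0],
])

```text
t: 17.32
eef_pos: [624.0, -6.3, 382.5]
tcp_rot: [-3.141, 0.002, 0.003]
ft_force: [-0.1, -0.2, -1.7]
opening: 0.374
```

Call:
arm_command([
  [0, 0, 3, 0, 0, 0],
  [0, 0, 6, 0, 0, 0],
  [0, 0, 9, 0, 0, 0],
  [0, 0, 12, 0, 0, 0],
  [0, 0, 14, 0, 0, 0],
  [0, 0, 15.5, 0, 0, 0],
  [0, 0, 16.2, 0, 0, 0],
  [0, 0, 16.6, 0, 0, 0],
  [0, 0, 16.6, 0, 0, 0],
  [0, 0, 16.6, 0, 0, 0],
  [0, 0, 16.6, 0, 0, 0],
])

```text
t: 18.23
eef_pos: [623.3, -8.4, 218.6]
tcp_rot: [3.142, -0.001, 0.0]
ft_force: [0.5, -0.3, -0.9]
opening: 0.376
```

Call:
arm_command([
  [0, 0, 0.1, 0, 0, 0],
  [0, 0, 0.1, 0, 0, 0],
  [0, 0, 0.1, 0, 0, 0],
])

```text
t: 18.48
eef_pos: [623.3, -8.0, 217.0]
tcp_rot: [-3.142, -0.0, 0.001]
ft_force: [-0.3, -0.2, 1.0]
opening: 0.37
```

Call:
arm_command([
  [0, 0, 0, 0, 0, 0],
  [0, 0, 0, 0, 0, 0],
  [0, 0, 0, 0, 0, 0],
  [0, 0, 0, 0, 0, 0],
  [0, 0, 0, 0, 0, 0],
  [0, 0, 0, 0, 0, 0],
], jaw=7)

```text
t: 18.98
eef_pos: [623.4, -8.0, 216.7]
tcp_rot: [-3.141, -0.0, 0.0]
ft_force: [-0.1, 0.2, -0.3]
opening: 0.712
```

Call:
arm_command([
  [0, 0, -1, 0, 0, 0],
  [0, 0, -3, 0, 0, 0],
  [0, 0, -6, 0, 0, 0],
  [0, 0, -9, 0, 0, 0],
  [0, 0, -12, 0, 0, 0],
  [0, 0, -14, 0, 0, 0],
  [0, 0, -15, 0, 0, 0],
  [0, 0, -15, 0, 0, 0],
])

```text
t: 19.65
eef_pos: [623.3, -7.9, 369.4]
tcp_rot: [3.141, -0.004, 0.001]
ft_force: [-0.6, -1.0, 0.1]
opening: 0.738
```

Call:
arm_command([
  [-2, -1, 0, 0, 0, 0],
  [-5, -2, 0, 0, 0, 0],
  [-8, -3.5, 0, 0, 0, 0],
  [-11, -5, 0, 0, 0, 0],
  [-14, -6.5, 0, 0, 0, 0],
  [-17, -8, 0, 0, 0, 0],
  [-18.7, -8.4, 0, 0, 0, 0],
  [-18.7, -8.4, 0, 0, 0, 0],
  [-18.7, -8.4, 0, 0, 0, 0],
  [-18.7, -8.4, 0, 0, 0, 0],
])

```text
t: 20.48
eef_pos: [437.0, 75.8, 366.3]
tcp_rot: [-3.142, 0.0, 0.0]
ft_force: [-0.0, 0.7, 0.9]
opening: 0.737
```

Call:
arm_command([
  [0, 0, 3, 0, 0, 0],
  [0, 0, 6, 0, 0, 0],
  [0, 0, 9, 0, 0, 0],
  [0, 0, 12, 0, 0, 0],
  [0, 0, 14.5, 0, 0, 0],
  [0, 0, 16, 0, 0, 0],
  [0, 0, 16.8, 0, 0, 0],
  [0, 0, 17.2, 0, 0, 0],
  [0, 0, 17.2, 0, 0, 0],
  [0, 0, 17.2, 0, 0, 0],
  [0, 0, 17.2, 0, 0, 0],
])

```text
t: 21.4
eef_pos: [436.6, 75.9, 195.5]
tcp_rot: [-3.141, -0.002, 0.0]
ft_force: [0.3, 0.4, 1.0]
opening: 0.739
```

Call:
arm_command([
  [0, 0, 0, 0, 0, 0],
  [0, 0, 0, 0, 0, 0],
  [0, 0, 0, 0, 0, 0],
  [0, 0, 0, 0, 0, 0],
  [0, 0, 0, 0, 0, 0],
  [0, 0, 0, 0, 0, 0],
  [0, 0, 0, 0, 0, 0],
  [0, 0, 0, 0, 0, 0],
], jaw=2.5)

```text
t: 22.07
eef_pos: [436.3, 76.0, 194.8]
tcp_rot: [-3.141, -0.0, 0.0]
ft_force: [0.4, 0.5, 2.9]
opening: 0.371
```

Call:
arm_command([
  [0, 0, -1, 0, 0, 0],
  [0, 0, -3, 0, 0, 0],
  [0, 0, -6, 0, 0, 0],
  [0, 0, -9, 0, 0, 0],
  [0, 0, -12, 0, 0, 0],
  [0, 0, -15, 0, 0, 0],
  [0, 0, -17, 0, 0, 0],
  [0, 0, -18, 0, 0, 0],
  [0, 0, -18, 0, 0, 0],
])

```text
t: 22.82
eef_pos: [436.2, 76.0, 376.7]
tcp_rot: [-3.141, -0.004, 0.0]
ft_force: [0.1, 0.5, -0.8]
opening: 0.371
```

Call:
arm_command([
  [1, 0, 0, 0, 0, 0],
  [3, 0.2, 0, 0, 0, 0],
  [6, 0.4, 0, 0, 0, 0],
  [9, 0.4, 0, 0, 0, 0],
  [12, 0.4, 0, 0, 0, 0],
  [15, 0.4, 0, 0, 0, 0],
  [17.3, 0.4, 0, 0, 0, 0],
  [18.2, 0.4, 0, 0, 0, 0],
  [18.2, 0.4, 0, 0, 0, 0],
  [18.2, 0.4, 0, 0, 0, 0],
  [18.2, 0.4, 0, 0, 0, 0],
])

```text
t: 23.73
eef_pos: [617.4, 72.1, 374.1]
tcp_rot: [-3.142, 0.002, 0.001]
ft_force: [-0.1, 0.1, 0.2]
opening: 0.372
```

Call:
arm_command([
  [0, 0, 3, 0, 0, 0],
  [0, 0, 6, 0, 0, 0],
  [0, 0, 9, 0, 0, 0],
  [0, 0, 12, 0, 0, 0],
  [0, 0, 14, 0, 0, 0],
  [0, 0, 15.5, 0, 0, 0],
  [0, 0, 16.2, 0, 0, 0],
  [0, 0, 16.5, 0, 0, 0],
  [0, 0, 16.5, 0, 0, 0],
  [0, 0, 16.5, 0, 0, 0],
  [0, 0, 16.5, 0, 0, 0],
])

```text
t: 24.65
eef_pos: [618.4, 72.1, 210.9]
tcp_rot: [-3.141, -0.002, 0.001]
ft_force: [-0.3, 0.8, -0.2]
opening: 0.374
```

Call:
arm_command([
  [0, 0, 0.2, 0, 0, 0],
  [0, 0, 0.2, 0, 0, 0],
  [0, 0, 0.2, 0, 0, 0],
])

```text
t: 24.9
eef_pos: [618.3, 72.0, 208.0]
tcp_rot: [-3.142, -0.0, 0.0]
ft_force: [0.4, 0.0, -1.1]
opening: 0.369
```

Call:
arm_command([
  [0, 0, 0, 0, 0, 0],
  [0, 0, 0, 0, 0, 0],
  [0, 0, 0, 0, 0, 0],
  [0, 0, 0, 0, 0, 0],
  [0, 0, 0, 0, 0, 0],
  [0, 0, 0, 0, 0, 0],
], jaw=7)

```text
t: 25.4
eef_pos: [618.3, 72.0, 207.7]
tcp_rot: [-3.142, -0.0, 0.0]
ft_force: [0.2, 0.0, 0.6]
opening: 0.714
```

Call:
arm_command([
  [0, 0, -1, 0, 0, 0],
  [0, 0, -3, 0, 0, 0],
  [0, 0, -6, 0, 0, 0],
  [0, 0, -9, 0, 0, 0],
  [0, 0, -12, 0, 0, 0],
  [0, 0, -15, 0, 0, 0],
  [0, 0, -18, 0, 0, 0],
  [0, 0, -18, 0, 0, 0],
])

```text
t: 26.07
eef_pos: [618.4, 72.1, 394.5]
tcp_rot: [-3.141, -0.009, 0.001]
ft_force: [1.3, -0.7, 0.6]
opening: 0.739
```

Call:
arm_command([
  [-2, -1, 0, 0, 0, 0],
  [-5, -4, 0, 0, 0, 0],
  [-8, -7, 0, 0, 0, 0],
  [-11, -10, 0, 0, 0, 0],
  [-14, -13, 0, 0, 0, 0],
  [-17, -16, 0, 0, 0, 0],
  [-18, -19, 0, 0, 0, 0],
  [-18, -22, 0, 0, 0, 0],
  [-18, -25, 0, 0, 0, 0],
  [-18, -27, 0, 0, 0, 0],
  [-18, -27, 0, 0, 0, 0],
  [-18, -27, 0, 0, 0, 0],
])

```text
t: 27.07
eef_pos: [437.7, 342.4, 387.7]
tcp_rot: [3.141, 0.0, 0.002]
ft_force: [0.7, -0.3, 0.1]
opening: 0.737
```

```bash
python3 - <<'E'
from h import *
T,S=read_camera("top"),read_camera("side")
def mk(im,lo,hi,s0):
    h,s,v=cv2.split(cv2.cvtColor(im,cv2.COLOR_RGB2HSV));return ((h>=lo)&(h<=hi)&(s>s0)&(v>40)).astype(np.uint8)
for c,a in dict(green=(45,85,80),coral=(0,5,120),yellow=(23,36,140),purple=(120,150,110)).items():
    A=[blobs(mk(im,*a)*(np.indices(im.shape[:2])[1]<460),90) for im in(T,S)]
    print(c,[tri(x[0],y[0])[0].round(1) for x in A[0] for y in A[1]])
cv2.imwrite("pics/f.png",np.hstack([cv2.resize(T[80:260,180:430],(400,288)),cv2.resize(S[120:300,220:470],(400,288))])[:,:,::-1])
print(state()["eef_pos"])
E
```

```text
green [array([ 632.5, -167.6,   57.3])]
coral [array([628.4, -90.2,  47.8])]
yellow [array([623.8,  -7.6,  42.3])]
purple [array([618.6,  71.2,  34.4])]
[438.03334684 341.24913968 387.77449796]
```

View pics/f.png

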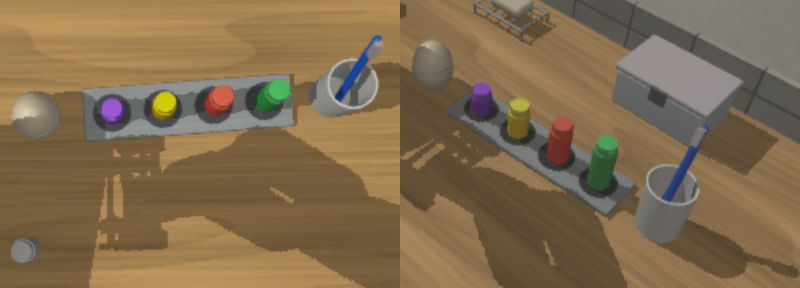

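All four stand centred and upright, with green next to the mug, then coral, yellow and purple next to the jar. Handing in.

```bash
python3 -c "from cell import *; print(job_done())"
```

```text
the job is handed in; nothing more can be done
None
```

The four bottles stand upright along the tray in order of height: green on mat 4 next to the mug, coral on mat 3, yellow on mat 2 and purple on mat 1 next to the jar. I handed the job in at about 27 s.

**Centring:** the final two-view check put each bottle within about 1 mm of its mat centre. Coral read 2.4 mm off, but its mask is rougher because it has less contrast.

**Height:** centre heights came out at 57, 48, 42 and 34 mm, against 58, 51, 44 and 37 mm expected for bottles standing on the mats. That is 1–3 mm low throughout, within what the colour masks can resolve.

**Surroundings:** the mug and the jar look untouched in the last picture. I did not move or touch the white look-alike bottles. Wrist force readings stayed under 6 N, and the arm is clear of everything.

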